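# Prime a scent diffuser: dip the wick pin, fit the bayonet cap and hold it half-turned

### The arm

A 6-joint arm with a two-finger parallel gripper is mounted at the origin on the work surface. World frame = base frame: x ahead of the robot, y to its left, z up, the work surface at z = 0. Lengths are in m, angles in rad, forces in N, time in s.
With the tool pointing down it reaches from about 0.425 to 0.95 m from the base axis. Payload 3.5 kg.
Tool frame: the origin (TCP) lies midway between the tips of the shut fingers; the grasp point (between the pads) lies 19 mm behind it; z points along the fingers, y is the line along which they close (so a half turn about z gives the same grasp; the last joint's range is limited). The gripper opens to 85 mm and grips with 20 to 120 N. Pads are 22 mm wide; open, the fingers measure 114 mm over their backs; the gripper's body (76 mm by 85 mm) begins 54 mm behind the grasp point. The pads swing forward as they close: fully open they stand 13 mm farther back than shut.
Start: joints at [1.04, 0.286, 1.577, -0, 1.279, -0.15], TCP at [0.251, 0.627, 0.231] pointing down, gripper open.
Joint ranges: [-2.77, 2.77], [-0.9, 2.22], [0.21, 2.48], [-1.53, 4.67], [0.24, 2.81], [-2.84, 2.84]. Speed limits (rad/s): [2.79, 2.79, 3.14, 3.14, 3.14, 3.14].

### API

Orientations are given as a unit quaternion [x, y, z, w].
In Python, from plant import ctrl gives the robot as it stands.
- The arm moves only by the tool arm_command, never from a script. Its argument "steps" is one flat list of numbers, 5 for each row, row after row: the opening in per cent of the stroke, from 0 (shut) to 100 (fully open), then the shift along the tool's x, y, z each as a share of 25 mm, from -1 to 1, then the turn about the tool's z as a share of 0.1 rad, from -1 to 1. In form: [grip, tx, ty, tz, spin, grip, tx, ty, tz, spin, ...]. A call has 1 to 8 rows; each row shifts and turns the commanded pose from where the row before left it, along the tool's axes as they then stand; what a row does not reach is not made up. A row lasts 1/12 s, in which the tool goes at most 41.7 mm and 7.16 degrees, less where a joint would pass 70% of its speed; a pose out of reach is approached as far as the arm can. A call with a number of a shift or a turn outside -1 to 1 is refused whole. A call with a gripper value outside its range is refused whole. The fingers move at their own pace and stop on an object; "squeeze" is the grip in N (left out, the last holds). Time passes only in rows, so rows that do not move let the fingers close. It gives the time, the measured TCP pose, the force, the opening and the grip force at its end, in the units of the state.
- ctrl.get_state(): the state, without advancing time (a new reading comes with each control period).
- ctrl.read_camera(name): name is "scene" or "top" or "wrist"; returns the picture (400x640x3 uint8, red, green, blue); there is no depth.
- ctrl.camera_model(name): a dict with "intrinsics" (3x3 intrinsics, pixels), "rvec" (rotation vector, rad) and "tvec" (3), from world to camera coordinates, as OpenCV has them. Camera axes: x right, y down, z forward; pixel columns grow to the right and rows downward; lengths in m; the calibration is good to about 2 mm. The wrist camera is an equidistant fisheye: a pixel r from the principal point sees the ray r / f radians off the axis. A picture is of the moment at which its call begins: read the wrist's pose just before it. camera_model takes no time and is no camera call; for the wrist camera it gives the pose at the moment of the call.
- ctrl.sign_off(): hands the job in; it is judged then, once.
The state is a dict: "time": time; "qpos": joint angles; "dq": joint speeds; "joint_efforts": joint torques, N m; "eef_pos": TCP position; "tcp_rot": TCP orientation; "contact_force": force on the tool from outside, world axes, zero at the start; "wrist_torque": the same for the moment, N m; "opening": opening from 0.0 (shut) to 1.0 (fully open); "finger_force": force on a finger pad.
Only numpy, scipy, OpenCV 4.12 (cv2) and the standard library are available. Lean on these libraries where they do the work, as an engineer would, in place of code of your own. Each camera call takes 0.05 s, during which the arm holds its last target. There are 200 camera calls.

### The job

Take the diffuser's cap out of its stand, dip the tip of its wick pin into the small glass scent pot, then fit the cap fully home in the diffuser's bayonet socket with its fin in line with the round pips. Twist it clockwise (seen from above) against the return spring until the fin points at the single-bar marks, half-way to the lock, and finish while still gripping the cap and holding it there; never turn it on to the lock at the double bars. Leave the scent pot standing in its place and the books, candlestick and clock alone.

Things in the scene. Friction and masses are not known exactly. Their poses are not given: they have to be found in the camera images.
- cap_grip (a point): Centre of the grip fin on top of the loose cap (120 g). The fin is 70 long, 16 thick, 36 high and stands upright on a wooden disc (diameter 75, 8 thick); this point is 24 above the disc's top face, 12 below the fin's top. x runs along the fin, z up. The cap is the same after half a turn. It starts upright in its stand, fin within 0.6 rad of world x.
- cap: The cap. Origin: centre of the disc's underside, 32 below cap_grip; same axes. Below it a round metal plug, diameter 47, 15 long, lower edge chamfered, with two lugs at its lower end along +x and -x, in line with the fin (12 wide, 6 high, 61 from end to end); then the wick pin.
- pin_tip (a point): Lower end of the cap's wick pin, a steel rod of diameter 6, 45 long, on the cap's axis: 60 below the underside of the disc, 92 below cap_grip.
- stand: White ceramic open tube in which the cap waits, its disc resting on the rim: outer diameter 80, inner 69, 66 high, fixed. Origin: centre of its underside on the table. The cap lifts straight up; the pin clears the rim after 60.
- pot_rim (a point): Centre of the mouth of the scent pot, a small open amber glass cup (300 g, loose, empty): 68 across the rim, wall 4, 50 high, narrower below, at least 40 deep inside.
- diffuser: Fixed dark wooden pot, 116 wide at the foot, 104 at the shoulder, 77 high, with an aluminium collar (77 across, 13 high) on it. Origin: centre of the underside. Brass marks on the shoulder, 46 from the axis, on both opposite sides: round pips at the entry notches (along +x and -x), single bars 0.70 rad clockwise from them, two parallel bars at 1.40 rad (lock).
- socket_mouth (a point): Centre of the collar's mouth, 90 above the table. x runs through the two entry notches (17 wide) of its lip; lip 5 thick, bore 52; lug chamber diameter 67, floor 13 below the mouth, with a 24 hole for the pin (free to 80 below). Fully home the plug stands on that floor, cap_grip 34 above the mouth; the fin starts along x and turns clockwise, lugs under the lip.
- half_mark: The single-bar brass marks (half-way position), part of the diffuser. Origin on the socket's axis at table height; x runs along the two bars through the axis, 0.70 rad clockwise from x of socket_mouth. The fin has to lie along this x, either way round.
- twist_ring (a joint): Spring-loaded ring in the socket, pushed round by the lugs once the cap has turned about 0.1 rad clockwise. Value in rad, 0 at rest, growing clockwise: about 0.6 with the fin on the half-way marks; it clicks into lock from 1.15. Return torque 0.02 N m at 0, 0.055 N m half-way: let go, it turns the cap back.
- books: Bystander: two books lying in a stack, 130 by 190 by 40 high. Origin: centre of the underside.
- candlestick: Bystander: glass candlestick with a white unlit candle, 70 wide, 176 high. Origin: centre of the underside.
- clock: Bystander: small wooden clock, 40 by 90 by 60 high. Origin: centre of the underside.
Mind the look-alikes: they are no part of the job. Leave any purple or red look-alike of the cap alone.

How it is judged:
By the outcome, as a careful person would: the job done as asked, in the order asked, and still so for the second after the job is handed in, while the arm keeps its last pose, push and grip.
It also fails if it takes over 58 s, if anything falls off the work surface, if the arm or the gripper's body presses on something with over 40 N, if the wrist force passes 120 N, or if a joint passes its speed limit or range.

## Working session

There is one attempt and no reset: what is moved stays moved. The work goes in short steps, Python scripts to look and compute and a tool call to move; the robot and the scene stay as the last step left them, time stands still between calls to the robot, and variables do not carry over. Pictures are saved under pics/ and viewed, at most 10 in all, crops included, and the job is handed in when it is done.

Besides the shell and the picture viewer there is one more tool, called after "Request:" as a command line: name --argument value ..., lists and objects as JSON in quotes. arm_command: Moves the arm, as the interface text tells. Its arguments: {"type":"object","properties":{"steps":{"type":"array","items":{"type":"number"}},"squeeze":{"type":"number"}},"required":["steps"]}

```bash
mkdir -p pics && cat > h.py <<'E'
import numpy as np, cv2
from plant import ctrl
from scipy.spatial.transform import Rotation as R
def cam(n):
    m=ctrl.camera_model(n); return np.array(m["intrinsics"]),R.from_rotvec(np.ravel(m["rvec"])).as_matrix(),np.ravel(m["tvec"])
def ray(c,uv,fish=False):
    K,Rm,t=c; x=(uv[0]-K[0,2])/K[0,0]; y=(uv[1]-K[1,2])/K[1,1]
    if fish:
        r=np.hypot(x,y); s=np.sin(r)/max(r,1e-9); d=np.array([x*s,y*s,np.cos(r)])
    else: d=np.array([x,y,1.])
    return -Rm.T@t, Rm.T@d
def onz(c,uv,z,fish=False):
    o,d=ray(c,uv,fish); return o+d*(z-o[2])/d[2]
def proj(c,p):
    K,Rm,t=c; q=K@(Rm@np.asarray(p)+t); return q[:2]/q[2]
def save(n,f): 
    im=ctrl.read_camera(n); cv2.imwrite(f"pics/{f}.png",im[:,:,::-1]); return im
E
python3 - <<'E'
from h import *
for n in("top","scene","wrist"): save(n,n+"0"); 
a=[cv2.imread(f"pics/{n}0.png") for n in("top","scene")]
print(ctrl.get_state())
for n in("top","scene"):
  K,Rm,t=cam(n);print(n,K.round(1).tolist(),(-Rm.T@t).round(3))
E
```

```text
{'time': 0.15, 'qpos': array([ 1.04000760e+00,  2.87002565e-01,  1.57784956e+00,  4.18982954e-05,
        1.27859855e+00, -1.50015814e-01]), 'dq': array([-5.19896242e-04, -1.88796211e-03, -6.22755812e-03, -8.01629704e-04,
        9.83902114e-04, -5.63660054e-05]), 'joint_efforts': array([ 1.31647710e-03, -4.06597388e+01, -2.93143612e+01, -1.18591024e-04,
        3.92618080e-03,  1.49841579e-06]), 'eef_pos': array([0.25056637, 0.62621866, 0.23023321]), 'tcp_rot': array([ 1.89244243e-01,  9.81929607e-01, -8.69007586e-04, -3.29069796e-04]), 'contact_force': array([ 0.50347083,  0.06158054, -0.16117135]), 'wrist_torque': array([-0.00787192,  0.0376437 ,  0.00374654]), 'finger_force': 0.0, 'opening': 1.004044150716797}
top [[446.7, 0.0, 316.1], [0.0, 446.7, 193.1], [0.0, 0.0, 1.0]] [ 0.367 -0.076  1.093]
scene [[489.2, 0.0, 330.8], [0.0, 489.2, 197.6], [0.0, 0.0, 1.0]] [ 1.524 -0.515  0.943]
```

View pics/top0.png

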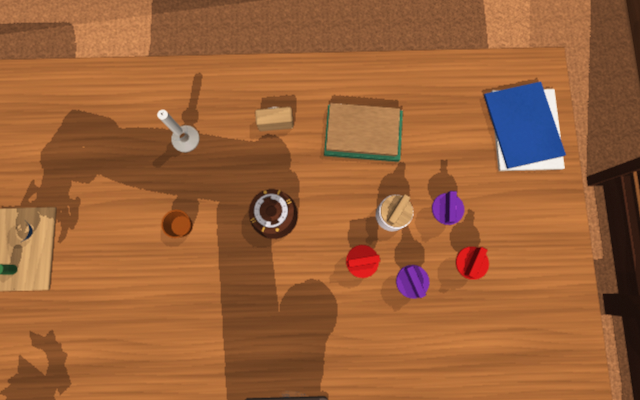

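View pics/scene0.png

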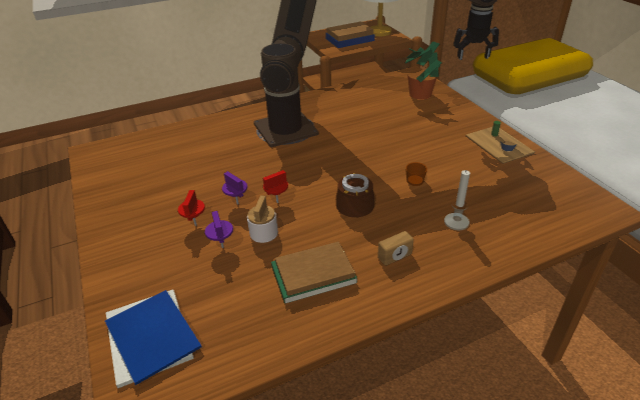

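The top view shows the wooden cap in a white stand at (397,211), the diffuser at (272,212), the amber pot at (178,224), the candlestick at (185,138), the clock at (274,118) and the books at (364,131). Cap candidates are wood (397,211), red (363,261) and (472,263), and purple (448,208) and (412,282). Only the wooden one stands in the white ceramic tube, so that is the one meant. I'll confirm it in an enlarged crop.

```bash
python3 - <<'E'
from h import *
t=cv2.imread("pics/top0.png"); s=cv2.imread("pics/scene0.png")
a=cv2.resize(t[180:245,360:430],None,fx=5.5,fy=5.5,interpolation=2)
b=cv2.resize(t[180:245,237:307],None,fx=5.5,fy=5.5,interpolation=2)
cv2.imwrite("pics/crop1.png",np.hstack([a,b]))
c=cam("top")
print(proj(c,[0,0,0]))
for n,uv,z in[("stand cap fin top",(400,208),.066+.044),("diff",(271,211),.09),("pot rim",(177,223),.05),("red",(363,261),.1),("candle",(185,140),0)]: print(n,onz(c,uv,z).round(4))
E
```

```text
[286.24934374 441.90008441]
stand cap fin top [ 0.5102 -0.2667  0.11  ]
diff [0.5135 0.0221 0.09  ]
pot rim [0.4965 0.2466 0.05  ]
red [ 0.3961 -0.1803  0.1   ]
candle [0.7145 0.2485 0.    ]
```

View pics/crop1.png

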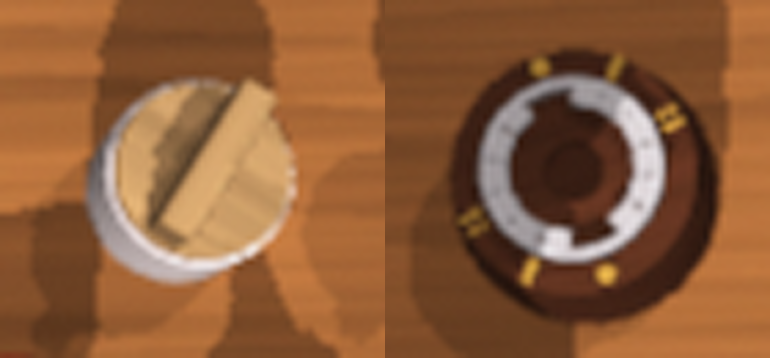

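The crop confirms the plain wooden cap in the white tube, with the fin from (165,225) to (262,95). On the diffuser the pips are at (540,67) and (606,275), the single bars at (615,67) and (530,272), and the double bars at (670,118) and (472,222). Next I move over the diffuser, then over the cap, for wrist views.

```bash
cat >> h.py <<'E'
def plan(target,finyaw=None,p=None):
    """spin rows first (if finyaw: y_tool perpendicular to fin), then shift in units of 25mm in the turned tool frame"""
    s=ctrl.get_state(); Rt=R.from_quat(s["tcp_rot"]).as_matrix(); p=s["eef_pos"]
    sp=0
    if finyaw is not None:
        yx=np.arctan2(Rt[1,0],Rt[0,0]); sp=-((finyaw-yx+np.pi/2)%np.pi-np.pi/2)
    Rn=Rt@R.from_rotvec([0,0,sp]).as_matrix()
    d=Rn.T@(np.asarray(target)-p)/.025
    print("t",round(s["time"],2),"tcp",p.round(4),"xyaw",round(np.arctan2(Rt[1,0],Rt[0,0]),4),"q",s["qpos"].round(2),"spin units",round(sp/.1,3),"shift units",d.round(3),"op",round(float(s["opening"]),3))
    return d
E
python3 - <<'E'
from h import *
K,Rm,t=cam("wrist"); s=ctrl.get_state(); Rt=R.from_quat(s["tcp_rot"]).as_matrix()
print(K, "cam in tool",(Rt.T@(-Rm.T@t-s["eef_pos"])).round(4)); print((Rm@Rt).round(3))
plan([.49,.022,.23]); plan([.5135,.022,.23],-.6)
E
```

```text
[[309.70691629   0.         319.3373684 ]
 [  0.         309.70691629 202.87768727]
 [  0.           0.           1.        ]] cam in tool [ 0.0718  0.0013 -0.1432]
[[ 0.     1.    -0.   ]
 [-0.96   0.    -0.279]
 [-0.279  0.     0.96 ]]
t 0.15 tcp [0.2506 0.6262 0.2302] xyaw 2.7608 q [ 1.04  0.29  1.58  0.    1.28 -0.15] spin units 0.0 shift units [-17.874 -18.878   0.038] op 1.004
t 0.15 tcp [0.2506 0.6262 0.2302] xyaw 2.7608 q [ 1.04  0.29  1.58  0.    1.28 -0.15] spin units 2.192 shift units [-22.327 -14.009   0.037] op 1.004
```

Request:
arm_command --steps '[100,-0.95,-0.6,0,1,100,-0.95,-0.6,0,1,100,-0.95,-0.6,0,0.2,100,-0.95,-0.6,0,0,100,-0.95,-0.6,0,0,100,-0.95,-0.6,0,0,100,-0.95,-0.6,0,0,100,-0.95,-0.6,0,0]'

```text
time: 0.82
eef_pos: [0.3487, 0.4236, 0.2309]
tcp_rot: [0.296, 0.955, -0.0, -0.0]
contact_force: [-0.3, -1.2, 0.1]
opening: 0.998
finger_force: 0.0
```

Request:
arm_command --steps '[100,-0.95,-0.6,0,0,100,-0.95,-0.6,0,0,100,-0.95,-0.6,0,0,100,-0.95,-0.6,0,0,100,-0.95,-0.6,0,0,100,-0.95,-0.6,0,0,100,-0.95,-0.6,0,0,100,-0.95,-0.6,0,0]'

```text
time: 1.48
eef_pos: [0.4376, 0.2173, 0.2311]
tcp_rot: [0.296, 0.955, -0.0, -0.0]
contact_force: [1.0, 0.2, 0.4]
opening: 0.999
finger_force: 0.0
```

Request:
arm_command --steps '[100,-0.95,-0.6,0,0,100,-0.95,-0.6,0,0,100,-0.95,-0.6,0,0,100,-0.95,-0.6,0,0,100,-0.95,-0.6,0,0,100,-0.95,-0.6,0,0,100,-0.7,-0.3,0,0,100,0,0,0,0]'

```text
time: 2.15
eef_pos: [0.5156, 0.0449, 0.2311]
tcp_rot: [0.298, 0.955, -0.0, 0.0]
contact_force: [0.6, 0.4, -0.6]
opening: 1.0
finger_force: 0.0
```

```bash
python3 - <<'E'
from h import *
plan([.5102,-.2667,.23],-.6)
m=ctrl.camera_model("wrist"); im=save("wrist","w1"); np.savez("w1.npz",K=m["intrinsics"],r=m["rvec"],t=m["tvec"])
E
```

```text
t 2.15 tcp [0.5156 0.0449 0.2311] xyaw 2.537 q [-0.11 -0.06  1.96 -0.    1.25 -1.07] spin units -0.046 shift units [ -6.861 -10.408   0.058] op 1.0
```

View pics/w1.png

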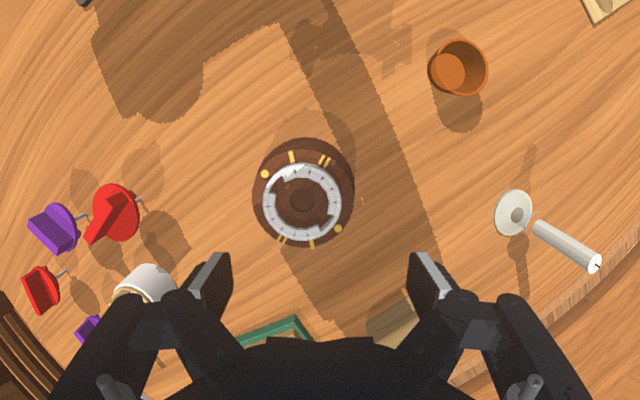

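The wrist view shows the diffuser collar centred at about (301,202), the pips at (265,174) and (338,229), the single bars at (291,156) and (311,244), and the pot rim at about (463,68). Next I measure these.

```bash
python3 - <<'E'
from h import *
z=np.load("w1.npz"); cw=(z["K"],R.from_rotvec(z["r"].ravel()).as_matrix(),z["t"].ravel())
im=cv2.imread("pics/w1.png"); hsv=cv2.cvtColor(im,cv2.COLOR_BGR2HSV)
def comps(m,amin): 
    n,l,s,c=cv2.connectedComponentsWithStats(m.astype(np.uint8)); return [(c[i],s[i,4]) for i in range(1,n) if s[i,4]>=amin],l
roi=np.zeros(im.shape[:2],bool); cv2.circle(r:=roi.astype(np.uint8),(302,196),54,1,-1); roi=r>0
yel=roi&(hsv[...,1]>90)&(hsv[...,2]>150)&(hsv[...,0]>15)&(hsv[...,0]<35)
cs,_=comps(yel,6)
for c,a in cs:
    p=onz(cw,c,.0775,True); print("mark",c.round(1),a,p.round(4))
wh=roi&(hsv[...,1]<60)&(hsv[...,2]>110)
pts=np.argwhere(wh)[:,::-1]; hull=cv2.convexHull(pts.astype(np.int32))[:,0]
P=np.array([onz(cw,h,.09,True)[:2] for h in hull]); (x,y),r=cv2.minEnclosingCircle((P*1000).astype(np.float32)); 
A=np.c_[2*P,np.ones(len(P))]; s=np.linalg.lstsq(A,(P**2).sum(1),rcond=None)[0]
print("collar",x,y,"r",r,"ls",s[:2],np.sqrt(s[2]+s[0]**2+s[1]**2))
# top view
t=cv2.imread("pics/top0.png"); h2=cv2.cvtColor(t,cv2.COLOR_BGR2HSV); ct=cam("top")
m=np.zeros(t.shape[:2],bool); m[185:240,245:300]=1
w2=m&(h2[...,1]<60)&(h2[...,2]>110); hull=cv2.convexHull(np.argwhere(w2)[:,::-1].astype(np.int32))[:,0]
P=np.array([onz(ct,h,.09)[:2] for h in hull]); s=np.linalg.lstsq(np.c_[2*P,np.ones(len(P))],(P**2).sum(1),rcond=None)[0]
print("top collar",s[:2],np.sqrt(s[2]+s[0]**2+s[1]**2))
y2=m&(h2[...,1]>90)&(h2[...,2]>130)&(h2[...,0]>17)&(h2[...,0]<35)
for c,a in comps(y2,3)[0]: print("tmark",c.round(1),a,onz(ct,c,.0775).round(4))
# pot in both
roi=np.zeros(im.shape[:2],bool); roi[30:105,420:500]=1
am=roi&(hsv[...,1]>190)&(hsv[...,0]<16)
cs,l=comps(am,200); print([(c.round(1),a) for c,a in cs])
m=np.zeros(t.shape[:2],bool); m[205:245,158:200]=1
at=m&(h2[...,1]>190)&(h2[...,0]<14); cs,l=comps(at,100); print([(c.round(1),a,onz(ct,c,.05).round(3)) for c,a in cs], cv2.boundingRect(at.astype(np.uint8)))
print("pot wrist guess",onz(cw,(463,68),.05,True).round(3))
E
```

```text
mark [291.1 156. ] 68 [0.4738 0.0419 0.0775]
mark [321.  159.3] 40 [0.4929 0.0639 0.0775]
mark [326.8 161.4] 33 [0.4978 0.0673 0.0775]
mark [264.7 173.2] 66 [0.4724 0.0107 0.0775]
mark [337.7 228. ] 48 [0.5609 0.0378 0.0775]
mark [278.3 238.4] 25 [ 0.5355 -0.0196  0.0775]
mark [283.5 240.9] 23 [ 0.5409 -0.0168  0.0775]
mark [311.4 244.4] 42 [0.5606 0.0051 0.0775]
collar 515.2086791992188 25.628660202026367 r 39.3987922668457 ls [0.51538657 0.02547167] 0.03870498349966721
top collar [0.51571986 0.02291171] 0.03834951528559972
tmark [264.8 191.8] 6 [0.5605 0.0373 0.0775]
tmark [278.2 191.8] 4 [0.5599 0.0063 0.0775]
tmark [288.4 201.2] 9 [ 0.5371 -0.017   0.0775]
tmark [262.9 228.8] 9 [0.4749 0.0421 0.0775]
tmark [277.  229.5] 8 [0.4725 0.01   0.0775]
[(array([451.7,  70.9]), np.int32(985))]
[(array([176.1, 223.7]), np.int32(697), array([0.495, 0.249, 0.05 ]))] (161, 209, 31, 29)
pot wrist guess [0.497 0.252 0.05 ]
```

Request:
arm_command --steps '[100,-0.65,-1,0,0,100,-0.65,-1,0,0,100,-0.65,-1,0,0,100,-0.65,-1,0,0,100,-0.65,-1,0,0,100,-0.65,-1,0,0,100,-0.65,-1,0,0,100,-0.65,-1,0,0]'

```text
time: 2.87
eef_pos: [0.5082, -0.1906, 0.2312]
tcp_rot: [0.295, 0.955, 0.0, -0.0]
contact_force: [0.9, 0.0, 1.2]
opening: 1.001
finger_force: 0.0
```

Request:
arm_command --steps '[100,-0.65,-1,0,0,100,-0.5,-1,0,0,100,-0.2,-0.4,0,0,100,0,0,0,0]'

```text
time: 3.2
eef_pos: [0.5021, -0.2602, 0.231]
tcp_rot: [0.297, 0.955, 0.0, -0.0]
contact_force: [0.5, 0.1, 1.1]
opening: 0.998
finger_force: 0.0
```

```bash
python3 - <<'E'
from h import *
plan([.5102,-.2667,.23],-.6)
m=ctrl.camera_model("wrist"); im=save("wrist","w2"); np.savez("w2.npz",K=m["intrinsics"],r=m["rvec"],t=m["tvec"])
cv2.imwrite("pics/w2c.png",cv2.resize(im[100:300,190:450,::-1],None,fx=3,fy=3,interpolation=2)[:600,:800])
E
```

```text
t 3.2 tcp [ 0.5021 -0.2602  0.231 ] xyaw 2.5386 q [-0.66  0.05  1.85  0.    1.25 -1.63] spin units -0.03 shift units [-0.414 -0.033  0.041] op 0.998
```

View pics/w2c.png

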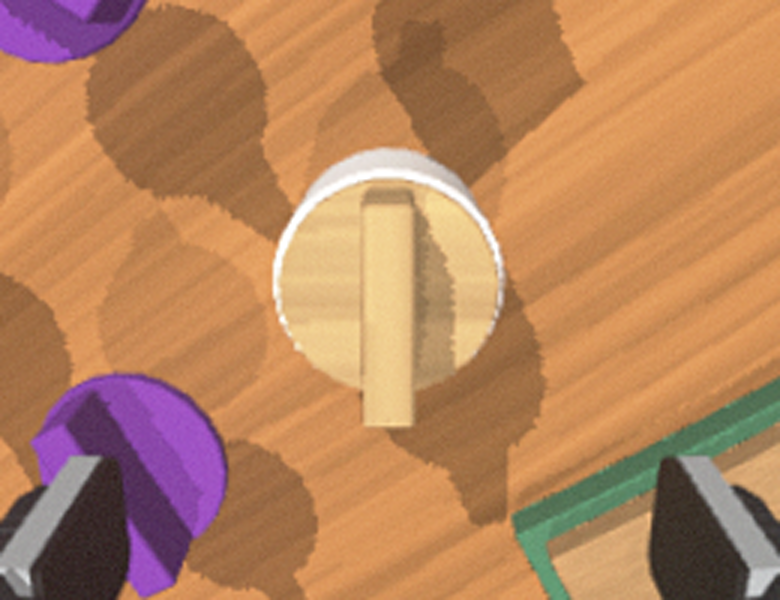

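The wrist crop shows the wooden cap, with the fin-top corners at about (363,203), (413,203), (363,427) and (413,427) in crop pixels. The fin lies nearly along tool x.

```bash
python3 - <<'E'
from h import *
z=np.load("w2.npz"); cw=(z["K"],R.from_rotvec(z["r"].ravel()).as_matrix(),z["t"].ravel())
q=[onz(cw,(190+u/3,100+v/3),.110,True) for u,v in((363,203),(413,203),(413,427),(363,427))]
q=np.array(q); print(q.round(4)); c=q.mean(0); a=(q[0]+q[1])/2-(q[2]+q[3])/2; fy=np.arctan2(a[1],a[0])
print("fin centre",c.round(4),"len",np.linalg.norm(a),"w",np.linalg.norm(q[0]-q[1]),np.linalg.norm(q[2]-q[3]),"yaw",fy)
# rim circle check (disc bottom edge height ~.066): left/right extremes
l,r=[onz(cw,(190+u/3,100+v/3),.066,True) for u,v in((274,283),(504,283))]; print("rim mid",((l+r)/2).round(4),np.linalg.norm(l-r))
plan([c[0],c[1],.079],fy)
E
```

```text
[[ 0.4765 -0.2498  0.11  ]
 [ 0.4847 -0.238   0.11  ]
 [ 0.5425 -0.2771  0.11  ]
 [ 0.5337 -0.2899  0.11  ]]
fin centre [ 0.5093 -0.2637  0.11  ] len 0.06980813706770593 w 0.014399996501503986 0.015468886866079362 yaw 2.538849996985615
rim mid [ 0.5098 -0.2636  0.066 ] 0.07925598003499675
t 3.25 tcp [ 0.5023 -0.2588  0.231 ] xyaw 2.5397 q [-0.66  0.05  1.85  0.    1.25 -1.62] spin units 0.009 shift units [-0.351 -0.008  6.078] op 0.999
```

Request:
arm_command --steps '[100,-0.35,0,0.9,0,100,0,0,0.9,0,100,0,0,0.9,0,100,0,0,0.9,0,100,0,0,0.8,0,100,0,0,0.7,0,100,0,0,0.5,0,100,0,0,0.48,0]'

```text
time: 3.92
eef_pos: [0.5098, -0.2622, 0.0783]
tcp_rot: [0.295, 0.956, 0.0, -0.0]
contact_force: [-0.1, 0.4, 0.8]
opening: 0.999
finger_force: 0.0
```

Request:
arm_command --steps '[0,0,0,0,0,0,0,0,0,0,0,0,0,0,0,0,0,0,0,0,0,0,0,0,0,0,0,0,0,0,0,0,0,0,0,0,0,0,0,0]' --squeeze 60

```text
time: 4.58
eef_pos: [0.5104, -0.2649, 0.0806]
tcp_rot: [0.296, 0.955, -0.0, 0.001]
contact_force: [0.1, -0.3, 4.7]
opening: 0.177
finger_force: 59.6
```

```bash
python3 - <<'E'
from h import *
s=ctrl.get_state(); print(s["contact_force"],s["finger_force"])
plan([.5093,-.2637,.079],2.5388)
E
```

```text
[ 0.14644527 -0.32725362  4.71037316] 59.5888888835907
t 4.58 tcp [ 0.5104 -0.2649  0.0806] xyaw 2.5406 q [-0.66  0.24  1.93 -0.    0.97 -1.62] spin units 0.018 shift units [0.062 0.014 0.063] op 0.177
```

Request:
arm_command --steps '[0,0,0,-0.4,0,0,0,0,-0.8,0,0,0,0,-0.9,0,0,0,0,-0.9,0,0,0,0,-0.9,0,0,0,0,-0.6,0,0,0,0,-0.3,0,0,0,0,0,0]'

```text
time: 5.25
eef_pos: [0.5103, -0.2647, 0.2015]
tcp_rot: [0.296, 0.955, -0.001, 0.002]
contact_force: [0.2, -0.2, -1.6]
opening: 0.177
finger_force: 58.8
```

```bash
python3 - <<'E'
from h import *
s=ctrl.get_state(); print(s["contact_force"],s["finger_force"])
plan([.496,.250,.20]); plan([.5167,.0239,.2],.298)
m=ctrl.camera_model("wrist"); im=save("wrist","w3"); np.savez("w3.npz",K=m["intrinsics"],r=m["rvec"],t=m["tvec"])
cv2.imwrite("pics/w3c.png",cv2.resize(im[100:350,190:450,::-1],None,fx=2.4,fy=2.4,interpolation=2))
E
```

```text
[ 0.20049878 -0.1618622  -1.61399824] 58.834054470062256
t 5.25 tcp [ 0.5103 -0.2647  0.2015] xyaw 2.5408 q [-0.65  0.09  1.86  0.    1.19 -1.62] spin units 0.0 shift units [1.2111e+01 1.6657e+01 1.5000e-02] op 0.177
t 5.25 tcp [ 0.5103 -0.2647  0.2015] xyaw 2.5408 q [-0.65  0.09  1.86  0.    1.19 -1.62] spin units -8.988 shift units [-3.632 10.959  0.036] op 0.177
```

View pics/w3c.png

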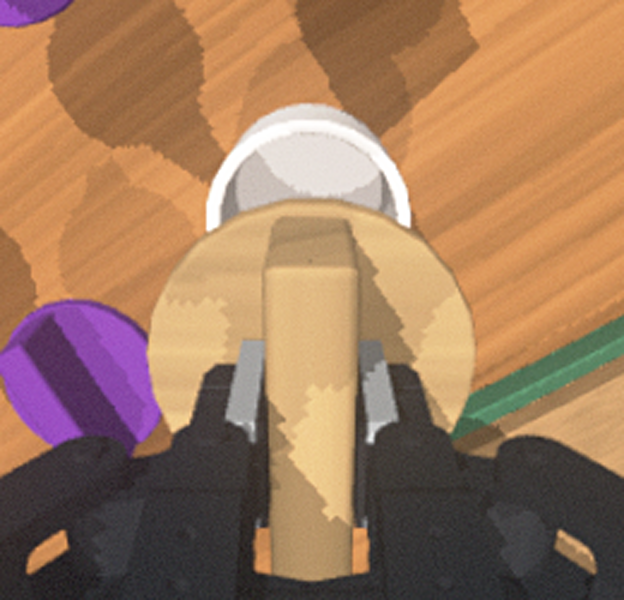

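The cap is held upright. The fin's front top edge is at crop (265..357,268), and the disc edge reaches (148,350), (475,350) and (312,199). I check the hold offset from these.

```bash
python3 - <<'E'
from h import *
z=np.load("w3.npz"); cw=(z["K"],R.from_rotvec(z["r"].ravel()).as_matrix(),z["t"].ravel())
s=ctrl.get_state(); Rt=R.from_quat(s["tcp_rot"]).as_matrix();p=s["eef_pos"]
f=lambda u,v,zz:(Rt.T@(onz(cw,(190+u/2.4,100+v/2.4),zz,True)-p)*1000).round(2)
zt=p[2]+.0294
for n,a in dict(L=(265,268,zt),Rr=(357,268,zt),dl=(148,352,zt-.036),dr=(475,352,zt-.036),front=(312,199,zt-.036)).items(): print(n,f(*a))
print(Rt.round(4).tolist())
E
```

```text
L [ 34.12  -6.3  -29.43]
Rr [ 34.12   8.73 -29.43]
dl [  2.26 -35.72   6.6 ]
dr [ 2.27 38.49  6.6 ]
front [37.55  1.45  6.57]
[[-0.8249, 0.5653, 0.0006], [0.5653, 0.8249, -0.0004], [-0.0008, -0.0, -1.0]]
```

Request:
arm_command --steps '[0,0.3,0.4,0,0,0,0.6,0.83,0,0,0,0.6,0.83,0,0,0,0.6,0.83,0,0,0,0.6,0.83,0,0,0,0.6,0.83,0,0,0,0.6,0.83,0,0,0,0.6,0.83,0,0]'

```text
time: 5.97
eef_pos: [0.503, -0.0701, 0.1971]
tcp_rot: [0.296, 0.955, 0.0, -0.002]
contact_force: [0.0, -0.2, -1.3]
opening: 0.177
finger_force: 58.8
```

Request:
arm_command --steps '[0,0.6,0.83,0,0,0,0.6,0.83,0,0,0,0.6,0.83,0,0,0,0.6,0.83,0,0,0,0.6,0.83,0,0,0,0.6,0.83,0,0,0,0.6,0.83,0,0,0,0.6,0.83,0,0]'

```text
time: 6.63
eef_pos: [0.4975, 0.1341, 0.1971]
tcp_rot: [0.296, 0.955, -0.001, -0.002]
contact_force: [0.5, 0.4, -2.2]
opening: 0.179
finger_force: 58.8
```

Request:
arm_command --steps '[0,0.6,0.83,0,0,0,0.6,0.83,0,0,0,0.6,0.83,0,0,0,0.6,0.83,0,0,0,0.4,0.5,0,0,0,0,0,0,0,0,0,0,0,0]'

```text
time: 7.22
eef_pos: [0.494, 0.2512, 0.1973]
tcp_rot: [0.295, 0.956, -0.001, -0.002]
contact_force: [0.1, 0.6, -1.1]
opening: 0.173
finger_force: 58.9
```

```bash
python3 - <<'E'
from h import *
for i in range(3):
  m=ctrl.camera_model("wrist"); plan([.496,.250,.20]); im=save("wrist","w4")
np.savez("w4.npz",K=m["intrinsics"],r=m["rvec"],t=m["tvec"])
cw=(np.array(m["intrinsics"]),R.from_rotvec(np.ravel(m["rvec"])).as_matrix(),np.ravel(m["tvec"]))
h=cv2.cvtColor(im,cv2.COLOR_RGB2HSV); a=((h[...,1]>190)&(h[...,0]<16)&(h[...,2]>60)).astype(np.uint8)
n,l,st,c=cv2.connectedComponentsWithStats(a)
for i in range(1,n):
  if st[i,4]>150: print(st[i],c[i].round(0),onz(cw,c[i],.05,True).round(3))
cv2.imwrite("pics/sc4.png",ctrl.read_camera("scene")[80:280,300:500,::-1].repeat(3,0).repeat(3,1))
E
```

```text
t 7.22 tcp [0.494  0.2512 0.1973] xyaw 2.5431 q [ 0.29  0.05  1.91 -0.    1.19 -0.68] spin units 0.0 shift units [-0.092  0.006 -0.106] op 0.173
t 7.27 tcp [0.4944 0.2504 0.1977] xyaw 2.5418 q [ 0.29  0.05  1.91 -0.    1.19 -0.68] spin units 0.0 shift units [-0.062  0.021 -0.093] op 0.177
t 7.32 tcp [0.4948 0.25   0.198 ] xyaw 2.5408 q [ 0.29  0.05  1.91 -0.    1.19 -0.68] spin units 0.0 shift units [-0.04   0.026 -0.079] op 0.18
[ 30 278  38  47 851] [ 48. 301.] [ 0.392 -0.217  0.05 ]
[  0 323  27  30 232] [ 15. 336.] [ 0.382 -0.461  0.05 ]
```

View pics/sc4.png

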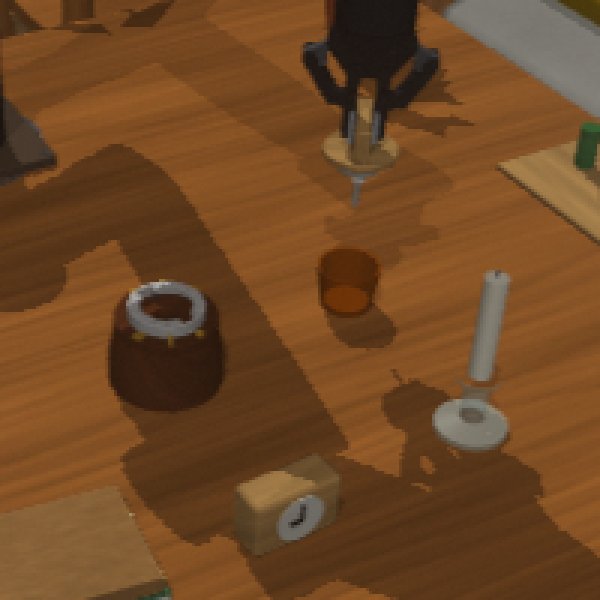

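The scene view shows the cap held upright, the pin tip at crop (357,207) and the pot rim centre at about (349,264). I check both numerically, then dip.

```bash
python3 - <<'E'
from h import *
c=cam("scene"); f=lambda u,v,z:onz(c,(300+u/3,80+v/3),z).round(4)
print("pot rim",f(349,265,.05),"tip",f(357,207,.1235),"collar",f(168,308,.09)); plan([.496,.25,.0996])
E
```

```text
pot rim [0.4994 0.2484 0.05  ] tip [0.5022 0.2485 0.1235] collar [0.5259 0.0205 0.09  ]
t 7.42 tcp [0.4954 0.2497 0.1987] xyaw 2.5397 q [ 0.28  0.05  1.9  -0.    1.19 -0.68] spin units 0.0 shift units [-0.013  0.028  3.965] op 0.179
```

Request:
arm_command --steps '[0,0,0,0.4,0,0,0,0,0.7,0,0,0,0,0.8,0,0,0,0,0.8,0,0,0,0,0.6,0,0,0,0,0.4,0,0,0,0,0.2,0,0,0,0,0,0]'

```text
time: 8.08
eef_pos: [0.495, 0.2499, 0.1004]
tcp_rot: [0.296, 0.955, -0.001, -0.001]
contact_force: [-0.4, -0.3, -1.7]
opening: 0.176
finger_force: 58.9
```

Request:
arm_command --steps '[0,0,0,0,0,0,0,0,0,0,0,0,0,0,0,0,0,0,0,0]'

```text
time: 8.42
eef_pos: [0.4964, 0.2508, 0.1029]
tcp_rot: [0.296, 0.955, 0.001, 0.001]
contact_force: [-0.1, -0.4, -0.8]
opening: 0.178
finger_force: 58.9
```

```bash
python3 - <<'E'
from h import *
plan([.496,.25,.0996]); save("scene","sc5"); im=cv2.imread("pics/sc5.png")[100:200,370:470]
cv2.imwrite("pics/sc5c.png",cv2.resize(im,None,fx=5,fy=5,interpolation=2))
E
```

```text
t 8.42 tcp [0.4964 0.2508 0.1029] xyaw 2.5408 q [ 0.29  0.17  1.97  0.    1.   -0.68] spin units 0.0 shift units [-0.004 -0.037  0.134] op 0.178
```

View pics/sc5c.png

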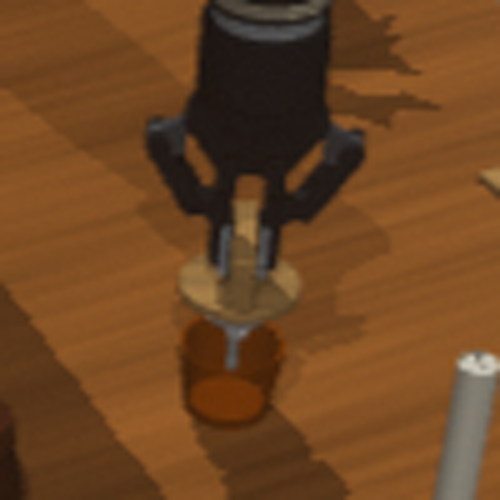

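The scene crop shows the pin's tip inside the pot at (232,365), below the rim and clear of the walls. I dip a little deeper, then lift and turn.

Request:
arm_command --steps '[0,0,0,0.3,0,0,0,0,0,0,0,0,0,0,0,0,0,0,0,0,0,0,0,0,0,0,0,0,-0.4,0,0,0,0,-0.8,0,0,0,0,-0.9,0]'

```text
time: 9.13
eef_pos: [0.4948, 0.2503, 0.1466]
tcp_rot: [0.296, 0.955, -0.001, -0.001]
contact_force: [-0.1, -0.3, -1.2]
opening: 0.178
finger_force: 58.9
```

Request:
arm_command --steps '[0,0,0,-0.9,0,0,0,0,-0.9,0,0,0,0,-0.3,0,0,0,0,0,-1,0,0,0,0,-1,0,0,0,0,-1,0,0,0,0,-1,0,0,0,0,-1]'

```text
time: 9.8
eef_pos: [0.4954, 0.2505, 0.199]
tcp_rot: [0.048, 0.999, -0.0, -0.0]
contact_force: [0.7, 0.0, -1.2]
opening: 0.178
finger_force: 58.9
```

Request:
arm_command --steps '[0,0,0,0,-1,0,0,0,0,-1,0,0,0,0,-1,0,0,0,0,-1,0,0,0,0,0,0,0,0,0,0]'

```text
time: 10.3
eef_pos: [0.4955, 0.2505, 0.199]
tcp_rot: [-0.148, 0.989, -0.0, -0.0]
contact_force: [0.5, -0.4, -1.2]
opening: 0.176
finger_force: 58.9
```

```bash
python3 - <<'E'
from h import *
plan([.516,.0233,.2],.298)
E
```

```text
t 10.3 tcp [0.4955 0.2505 0.199 ] xyaw -2.845 q [ 0.29  0.05  1.9  -0.    1.19 -1.58] spin units -0.014 shift units [ 1.884 -8.928 -0.038] op 0.176
```

Request:
arm_command --steps '[0,0.1,-0.5,0,0,0,0.2,-0.9,0,0,0,0.2,-0.9,0,0,0,0.2,-0.9,0,0,0,0.2,-0.9,0,0,0,0.2,-0.9,0,0,0,0.2,-0.9,0,0,0,0.2,-0.9,0,0]'

```text
time: 10.97
eef_pos: [0.5098, 0.0751, 0.1994]
tcp_rot: [-0.148, 0.989, -0.0, 0.0]
contact_force: [0.9, -0.1, -0.9]
opening: 0.178
finger_force: 58.9
```

Request:
arm_command --steps '[0,0.2,-0.9,0,0,0,0.15,-0.8,0,0,0,0.03,-0.43,0,0,0,0,0,0,0,0,0,0,0,0,0,0,0,0,0]'

```text
time: 11.47
eef_pos: [0.5164, 0.024, 0.1992]
tcp_rot: [-0.149, 0.989, 0.0, -0.0]
contact_force: [0.1, -0.1, -1.3]
opening: 0.178
finger_force: 58.9
```

```bash
python3 - <<'E'
from h import *
for i in range(3): plan([.516,.0233,.2],.298); im=save("scene","sc6")
cv2.imwrite("pics/sc6c.png",cv2.resize(cv2.imread("pics/sc6.png")[110:230,300:420],None,fx=5,fy=5,interpolation=2))
E
```

```text
t 11.47 tcp [0.5164 0.024  0.1992] xyaw -2.8425 q [-0.15 -0.04  1.99  0.    1.19 -2.02] spin units 0.011 shift units [ 0.025 -0.02  -0.032] op 0.178
t 11.52 tcp [0.5164 0.0242 0.1992] xyaw -2.8417 q [-0.15 -0.04  1.99  0.    1.19 -2.02] spin units 0.019 shift units [ 0.027 -0.03  -0.031] op 0.18
t 11.57 tcp [0.5164 0.0243 0.1992] xyaw -2.8412 q [-0.15 -0.04  1.99  0.    1.19 -2.02] spin units 0.024 shift units [ 0.029 -0.035 -0.031] op 0.18
```

View pics/sc6c.png

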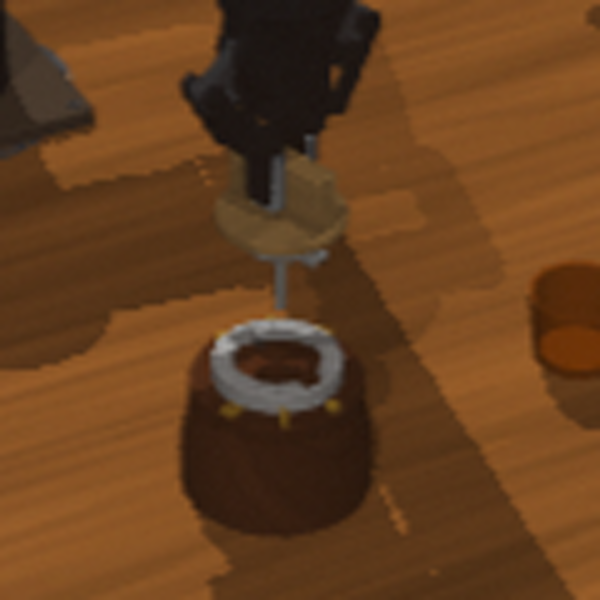

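The scene crop shows the pin's tip at (280,310) above the collar, whose outer edge runs from x=210 to 345 (centre about 277). The pot still stands in its place.

```bash
python3 - <<'E'
from h import *
c=cam("scene"); g=lambda p:((proj(c,p)-[300,110])*5).round(1)
for z in(.125,.16,.09): print(z,g([.5164,.0242,z]))
K=[(s*.0385*np.cos(a)+.5164,.0242+.0385*np.sin(a)) for s in(1,) for a in np.linspace(0,6.28,60)]
e=np.array([g([x,y,.09]) for x,y in K]); e2=np.array([g([x,y,.078]) for x,y in K]);print("pred collar x",e[:,0].min(),e[:,0].max(),"y",e[:,1].min(),e[:,1].max(),e2[:,1].max())
E
```

```text
0.125 [278.6 303.9]
0.16 [279.2 253.3]
0.09 [278.  352.9]
pred collar x 211.8 344.4 y 314.1 393.3 409.9
```

Request:
arm_command --steps '[0,0.03,-0.03,0.5,0.02,0,0,0,0.8,0,0,0,0,0.7,0,0,0,0,0.5,0,0,0,0,0.3,0,0,0,0,0.1,0,0,0,0,0,0,0,0,0,0,0]'

```text
time: 12.28
eef_pos: [0.5167, 0.0224, 0.1274]
tcp_rot: [-0.148, 0.989, -0.0, 0.001]
contact_force: [0.1, -0.7, -1.3]
opening: 0.177
finger_force: 58.9
```

```bash
python3 - <<'E'
from h import *
plan([.516,.0233,.1066],.298); s=ctrl.get_state(); print(s["contact_force"].round(1),s["wrist_torque"].round(2))
E
```

```text
t 12.28 tcp [0.5167 0.0224 0.1274] xyaw -2.8443 q [-0.15  0.05  2.05  0.    1.04 -2.02] spin units -0.007 shift units [0.018 0.042 0.834] op 0.177
[ 0.1 -0.7 -1.3] [0.01 0.06 0.02]
```

Request:
arm_command --steps '[0,0,0,0.15,0,0,0,0,0.15,0,0,0,0,0.1,0,0,0,0,0.1,0,0,0,0,0,0]'

```text
time: 12.7
eef_pos: [0.5157, 0.0225, 0.1137]
tcp_rot: [-0.148, 0.989, 0.0, -0.001]
contact_force: [-0.2, -0.5, -0.9]
opening: 0.177
finger_force: 58.9
```

```bash
python3 - <<'E'
from h import *
plan([.516,.0233,.1066],.298); s=ctrl.get_state(); print(s["contact_force"].round(1),s["wrist_torque"].round(3))
E
```

```text
t 12.7 tcp [0.5157 0.0225 0.1137] xyaw -2.8445 q [-0.15  0.07  2.06  0.    1.02 -2.02] spin units -0.009 shift units [-0.021  0.028  0.284] op 0.177
[-0.2 -0.5 -0.9] [0.024 0.049 0.069]
```

Already 6 mm into the mouth with no force, so I continue down to the floor.

Request:
arm_command --steps '[0,0,0,0.1,0,0,0,0,0.1,0,0,0,0,0.08,0,0,0,0,0,0,0,0,0,0,0]'

```text
time: 13.12
eef_pos: [0.516, 0.0225, 0.1071]
tcp_rot: [-0.148, 0.989, 0.0, -0.0]
contact_force: [0.6, -0.3, -1.3]
opening: 0.18
finger_force: 59.0
```

```bash
python3 - <<'E'
from h import *
plan([.516,.0233,.1066],.298); s=ctrl.get_state(); print(s["contact_force"].round(1),s["wrist_torque"].round(3))
E
```

```text
t 13.12 tcp [0.516  0.0225 0.1071] xyaw -2.8444 q [-0.15  0.08  2.06 -0.    1.   -2.02] spin units -0.008 shift units [-0.009  0.032  0.021] op 0.18
[ 0.6 -0.3 -1.3] [ 0.002  0.023 -0.046]
```

Not touching yet. I press down in small steps until it touches.

Request:
arm_command --steps '[0,0,0,0.05,0,0,0,0,0.05,0,0,0,0,0,0]'

```text
time: 13.37
eef_pos: [0.5165, 0.0224, 0.1066]
tcp_rot: [-0.148, 0.989, -0.0, -0.0]
contact_force: [-5.2, 0.8, 6.9]
opening: 0.181
finger_force: 60.0
```

Request:
arm_command --steps '[0,0,0,0.04,0,0,0,0,0.04,0,0,0,0,0,0]'

```text
time: 13.62
eef_pos: [0.5166, 0.0224, 0.1066]
tcp_rot: [-0.148, 0.989, -0.0, -0.001]
contact_force: [-8.0, 0.7, 16.7]
opening: 0.176
finger_force: 61.5
```

Request:
arm_command --steps '[0,0.03,0,-0.03,0,0,0,0,0,0.5,0,0,0,0,0.5,0,0,0,0,0.5,0,0,0,0,0.5,0,0,0,0,0]' --squeeze 80

```text
time: 14.12
eef_pos: [0.5175, 0.0222, 0.1066]
tcp_rot: [-0.048, 0.999, -0.0, 0.002]
contact_force: [-1.1, 1.0, 8.9]
opening: 0.174
finger_force: 78.2
```

```bash
python3 - <<'E'
from h import *
plan([.516,.0233,.1066],-.402); s=ctrl.get_state(); print(s["contact_force"].round(1),s["wrist_torque"].round(3))
E
```

```text
t 14.12 tcp [0.5175 0.0222 0.1066] xyaw -3.0462 q [-0.15  0.08  2.06  0.    1.   -1.82] spin units 4.974 shift units [ 0.072  0.016 -0.   ] op 0.174
[-1.1  1.   8.9] [ 0.151  0.391 -0.042]
```

Request:
arm_command --steps '[0,0,0,0,0.6,0,0,0,0,0.6,0,0,0,0,0.6,0,0,0,0,0.6,0,0,0,0,0.6,0,0,0,0,0.6,0,0,0,0,0.6,0,0,0,0,0.3]'

```text
time: 14.78
eef_pos: [0.5178, 0.0221, 0.1066]
tcp_rot: [0.176, 0.984, 0.0, 0.003]
contact_force: [0.6, 0.1, 7.0]
opening: 0.173
finger_force: 78.1
```

Request:
arm_command --steps '[0,0,0,0,0.4,0,0,0,0,0,0,0,0,0,0,0,0,0,0,0]'

```text
time: 15.12
eef_pos: [0.5179, 0.0221, 0.1066]
tcp_rot: [0.195, 0.981, 0.0, 0.003]
contact_force: [-0.8, -0.5, 7.3]
opening: 0.172
finger_force: 78.0
```

```bash
python3 - <<'E'
from h import *
s=ctrl.get_state(); print(s["contact_force"].round(1),s["wrist_torque"].round(3))
m=ctrl.camera_model("wrist"); plan([.516,.0233,.1066],-.402); im=save("wrist","w7"); np.savez("w7.npz",K=m["intrinsics"],r=m["rvec"],t=m["tvec"])
cv2.imwrite("pics/w7c.png",cv2.resize(im[150:350,190:450,::-1],None,fx=3,fy=3,interpolation=2))
E
```

```text
[-0.8 -0.5  7.3] [0.164 0.222 0.019]
t 15.12 tcp [0.5179 0.0221 0.1066] xyaw 2.7488 q [-0.15  0.08  2.06  0.    1.   -1.33] spin units 0.092 shift units [0.086 0.014 0.   ] op 0.172
```

View pics/w7c.png

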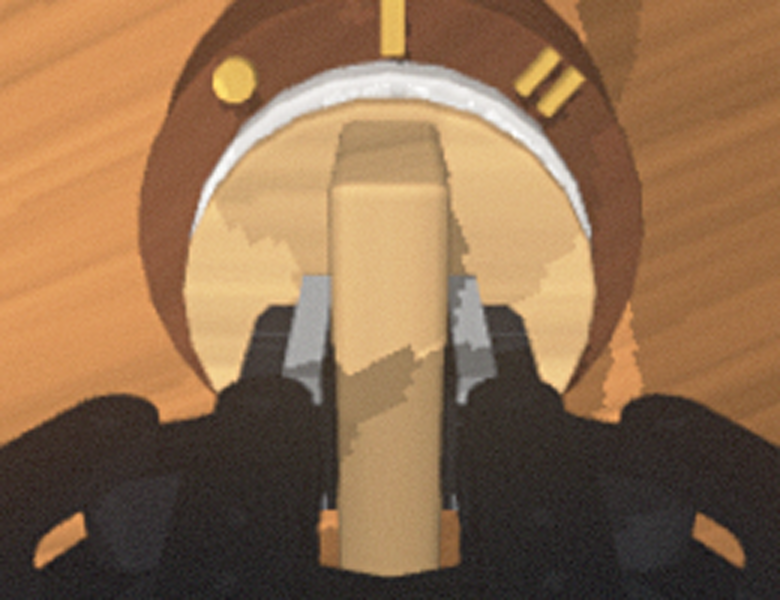

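The wrist view shows the fin's front edge at crop x 330 to 447 (centre 388), the single bar straight ahead at (394,28), the pip at (235,80) and the double bars at (550,82). I compute the remaining angle.

```bash
python3 - <<'E'
from h import *
z=np.load("w7.npz"); cw=(z["K"],R.from_rotvec(z["r"].ravel()).as_matrix(),z["t"].ravel())
im=cv2.imread("pics/w7.png"); h=cv2.cvtColor(im,cv2.COLOR_BGR2HSV)
m=((h[...,1]>120)&(h[...,2]>150)&(h[...,0]>18)&(h[...,0]<32)).astype(np.uint8); m[195:]=0; m[:100]=0
n,l,st,c=cv2.connectedComponentsWithStats(m)
s=ctrl.get_state(); Rt=R.from_quat(s["tcp_rot"]).as_matrix(); p=s["eef_pos"]
tf=lambda uv,zz:(Rt.T@(onz(cw,uv,zz,True)-p)*1000).round(2)
for i in range(1,n):
  if st[i,4]>25: print(st[i],tf(c[i],.0775), np.hypot(*tf(c[i],.0775)[:2]))
f=lambda u,v:(190+u/3,150+v/3)
print("fin front top",tf(f(330,185),.136),tf(f(447,185),.136),"front low",tf(f(340,122),.1),tf(f(438,122),.1),"disc",tf(f(186,290),.1),tf(f(594,290),.1),tf(f(388,98),.1))
E
```

```text
[317 148   8  20 148] [48.13  2.08 28.89] 48.17492397503083
[362 166  14  16  96] [39.15 29.41 28.99] 48.96601474492283
[261 169  15  15 160] [ 37.54 -28.02  28.89] 46.84412449816946
[369 172  15  17 103] [35.3  34.06 29.02] 49.05276342878146
fin front top [ 35.21  -6.12 -29.56] [ 35.2    8.93 -29.53] front low [34.6  -6.63  6.44] [34.6   9.65  6.47] disc [  3.7  -34.86   6.55] [ 3.63 38.35  6.69] [38.68  1.34  6.44]
```

The remaining turn is about 0.01 rad, so I make a last small trim.

Request:
arm_command --steps '[0,0,0,0,0.1,0,0,0,0,0,0,0,0,0,0]'

```text
time: 15.42
eef_pos: [0.5179, 0.0221, 0.1066]
tcp_rot: [0.2, 0.98, 0.0, 0.003]
contact_force: [0.1, 0.4, 8.6]
opening: 0.173
finger_force: 78.0
```

```bash
python3 - <<'E'
from h import *
plan([.516,.0233,.1066],-.402); s=ctrl.get_state(); print(s["contact_force"].round(1),s["finger_force"])
t=save("top","top9"); h=cv2.cvtColor(t,cv2.COLOR_RGB2HSV); m=np.zeros(h.shape[:2],bool); m[205:245,158:200]=1
a=m&(h[...,1]>190)&(h[...,0]<14); print("pot",np.argwhere(a).mean(0)[::-1],a.sum())
ctrl.sign_off()
E
```

```text
t 15.42 tcp [0.5179 0.0221 0.1066] xyaw 2.739 q [-0.15  0.08  2.06  0.    1.   -1.32] spin units -0.005 shift units [0.088 0.014 0.001] op 0.173
[0.1 0.4 8.6] 77.98353910446167
pot [176.0995671  223.62193362] 693
the job is handed in; nothing more can be done
```

I dipped the wick pin in the scent pot, seated the cap fully home and twisted it clockwise to within about 0.01 rad of the single-bar marks; the job was handed in at about 15.5 s with the arm still gripping the cap there, and the pot had not moved.

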